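# Set out a hatch panel for varnishing

### The arm

A 7-joint arm with a two-finger parallel gripper is mounted at the origin on the work surface. World frame = base frame: x ahead of the robot, y to its left, z up, the work surface at z = 0. Lengths are in m, angles in rad, forces in N, time in s.
With the tool pointing down it reaches from about 0.4 to 0.85 m from the base axis. Payload 4.5 kg.
Tool frame: the origin (TCP) lies where the fingers leave the gripper's body, on its centre line; the fingertips stand 64 mm ahead of it and the grasp point (between the pads) lies 45 mm ahead of it; z points along the fingers, y is the line along which they close (so a half turn about z gives the same grasp; the last joint's range is limited). The gripper opens to 88 mm and grips with 3 to 60 N. Pads are 18 mm wide; open, the fingers measure 123 mm over their backs; the gripper's body (75 mm by 187 mm) begins 45 mm behind the grasp point.
Start: joints at [-1.279, 0.689, -0.195, 1.565, 0.157, 0.902, -0.215], TCP at [0.159, 0.604, 0.303] pointing down, gripper open.
Joint ranges: [-3.01, 3.01], [-0.46, 2.08], [-1.47, 1.51], [0.13, 2.56], [-1, 4.14], [0.04, 2.09], [-2.66, 2.66]. Speed limits (rad/s): [2.57, 2.57, 3.14, 3.14, 3.14, 3.14, 3.14].

### API

Orientations are given as a unit quaternion [x, y, z, w].
In Python, from plant import r gives the robot as it stands.
- The arm moves only by the tool play_rows, never from a script. Its arguments are lists of equal length, an entry for each row: "translation": the shift along the tool's x, y, z in m, a list of three; "delta_rot": the turn, a rotation vector about the tool's x, y, z in degrees, a list of three; "grip": the opening, from -1 (shut) to 1 (fully open). In form: {"translation": [[x, y, z], ...], "delta_rot": [[rx, ry, rz], ...], "grip": [grip, ...]}. A call has 1 to 20 rows; each row shifts and turns the commanded pose from where the row before left it, along the tool's axes as they then stand; what a row does not reach is not made up. A row lasts 1/8 s, in which the tool goes at most 62.5 mm and 10.7 degrees, less where a joint would pass 70% of its speed; a pose out of reach is approached as far as the arm can. A call with a gripper value outside its range is refused whole. The fingers move at their own pace and stop on an object; "squeeze" is the grip in N (left out, the last holds). Time passes only in rows, so rows that do not move let the fingers close. It gives the time, the measured TCP pose, the force, the opening and the grip force at its end, in the units of the state.
- r.get_state(): the state, without advancing time (a new reading comes with each control period).
- r.snapshot(name): name is "side" or "top" or "wrist"; returns the picture (420x560x3 uint8, blue, green, red); there is no depth.
- r.get_calibration(name): a dict with "intrinsics" (3x3 intrinsics, pixels), "eye" and "rotation" of the camera in the world. Camera axes: x right, y up, looking along -z (the intrinsics and any distortion apply to the point x, -y, -z); pixel columns grow to the right and rows downward; lengths in m; the calibration is good to about 2 mm. A picture is of the moment at which its call begins: read the wrist's pose just before it. get_calibration takes no time and is no camera call; for the wrist camera it gives the pose at the moment of the call.
- r.finish_job(): hands the job in; it is judged then, once.
Trained networks look in the newest picture that a camera, given by its name, has taken for a name from the list of things; names that differ only in an ending like _2 or _b are one class to them, and where a whole thing is asked for, a point or a joint stands for the part that bears it (a point fixed in the world has none). Each returns a list of dicts, best first, with "confidence" (0 to 1); they miss things now and then, are a little off and sometimes report something else, mostly with a low value. They report only what shows in the picture. A call takes as long as a camera call. They do not tell look-alikes from the thing itself.
- r.look_for(camera, target): "point" ([x, y, z] in m, in world coordinates, good to about 4 mm: the middle of the surface that is visible of it).
- r.silhouettes(camera, target): "pixels" (420x560 bool, what is visible of it).
The state is a dict: "clock": time; "q": joint angles; "qd": joint speeds; "joint_torque": joint torques, N m; "tool_pos": TCP position; "eef_rot": TCP orientation; "contact_force": force on the tool from outside, world axes, zero at the start; "moment": the same for the moment, N m; "opening": opening from 0.0 (shut) to 1.0 (fully open); "finger_force": force on a finger pad.
Only numpy, scipy, OpenCV 4.12 (cv2) and the standard library are available. Lean on these libraries where they do the work, as an engineer would, in place of code of your own. Each camera call takes 0.05 s, during which the arm holds its last target. There are 200 camera calls.

### The job

Get the plywood hatch panel ready for varnishing: turn its two wooden buttons aside and lay the panel, grip block up, level on the two finishing rails in the middle of the folded newspaper, the rails standing crosswise under the panel with one near each of its two short ends. On the same newspaper stand the metal varnish tin to the right of the panel (robot's right) and the glass jar of brush cleaner to its left, both clear of the panel. Keep the tin and the jar upright all the time and leave the glue bottle alone.

Things in the scene. Friction and masses are not known exactly. Their poses are not given: they have to be found in the camera images.
- frame: The hatch's wooden frame, fixed to the bench, lying flat: 210 x 170 mm outside (long side along its x), rails 32 mm wide with their top at z 20 mm, opening 146 x 106 mm with a 12 mm wide ledge inside whose top is at z 12 mm. Origin: centre of its underside, on the bench; z up. It may lie left or right of the robot.
- button_left (a joint): Dark wooden turn button on the frame's +y rail: bar 48 x 12 mm, z 21.5 to 31.5 mm above the frame's origin, turning about a vertical pivot at its middle, at x 0, y +64 mm in the frame. Value in rad, counter-clockwise from above; 0: along the frame's y, its end 10 mm over the panel; near +1.57 or -1.57: along the rail, clear of the panel. Stops at +-1.75; stays put (friction 0.02 N m).
- button_right (a joint): The same kind of button on the frame's -y rail, pivot at x 0, y -64 mm in the frame; value as for the other.
- panel: Loose plywood panel 140 x 100 x 8 mm (long side along its x), 0.11 kg, at the start in the frame's opening on the ledge, 3 mm clear all round, top flush with the frame's. In the middle of its top a fixed pale wood grip block, 50 mm along the panel's x, 16 mm along its y, z 8 to 32 mm. Origin: centre of its underside; z up, to the grip side.
- rail_a: Loose finishing rail: a pale wood batten 100 mm long (along its x), 30 mm wide and 28 mm high with upright sides, carrying a centred ridge 14 mm wide with a black rubber top, 40 mm high in all; about 0.09 kg. Origin: centre of its underside.
- rail_b: The second finishing rail, identical to the first; either may go at either end.
- tin: Closed varnish tin, bare metal with a brown band, a plain cylinder 62 mm across and 62 mm high, about 0.19 kg, standing. Origin: centre of its underside.
- jar: Closed glass jar of brush cleaner with a white lid, treated as a plain cylinder 56 mm across (widest) and 85 mm high, about 0.2 kg, standing. Origin: centre of its underside.
- paper: Folded newspaper fixed flat on the bench, 190 mm along its x (away from the robot) and 280 mm along its y (to the robot's left), 2 mm thick. Origin: centre of its underside, on the bench; its yaw is within 0.15 rad of the robot's axes.
- glue: Small glue bottle with a red cap, 36 mm across and 106 mm high, standing loose among the things. To be left alone. Origin: centre of its underside.
Things that resemble listed ones, but are neither listed nor needed, are in the scene too. Leave any turquoise look-alike of the rail_b alone. What is shaped like the panel but red is not meant.

How it is judged:
At the end, for the whole second after the job is handed in: Buttons 1.1 rad aside. Panel level on both rails, within 30 mm of the paper's centre; rails square to it (0.3 rad), 30 to 70 mm from its centre, one per end. Tin right, jar left of it on the paper: 70 to 125 mm off its centre, within 75 mm along x, upright, clear. Glue within 20 mm. All at rest (x of panel in the frame of paper between -0.03 and 0.03 m and y of panel in the frame of paper between -0.03 and 0.03 m and height (world z) of panel between 0.039 and 0.045 m and angle between each of panel, rail_a, rail_b, tin, jar's own z axis and vertical below 0.05 rad and contact force between panel and rail_a above 0.05 N and contact force between panel and rail_b above 0.05 N and ((x of rail_a in the frame of panel between 0.03 and 0.07 m and x of rail_b in the frame of panel between -0.07 and -0.03 m) or (x of rail_b in the frame of panel between 0.03 and 0.07 m and x of rail_a in the frame of panel between -0.07 and -0.03 m)) and y of rail_a in the frame of panel between -0.03 and 0.03 m and y of rail_b in the frame of panel between -0.03 and 0.03 m and angle between the x axis of each of rail_a, rail_b and the y axis of panel, either way round below 0.3 rad and y of tin in the frame of paper between -0.125 and -0.07 m and x of tin in the frame of paper between -0.075 and 0.075 m and y of jar in the frame of paper between 0.07 and 0.125 m and x of jar in the frame of paper between -0.075 and 0.075 m and height (world z) of each of tin, jar below 0.006 m and contact force between each of tin, jar and panel below 0.02 N and (value of joint button_left above 1.1 rad or value of joint button_left below -1.1 rad) and (value of joint button_right above 1.1 rad or value of joint button_right below -1.1 rad) and linear speed of each of panel, rail_a, rail_b, tin, jar below 0.02 m/s and distance of glue from where it was at the start of the episode below 0.02 m); the robot touches nothing.
It fails at once if the varnish tin is tipped (angle between tin's own z axis and vertical above 0.5 rad).
It fails at once if the jar is tipped (angle between jar's own z axis and vertical above 0.5 rad).
It fails at once if the glue bottle is knocked over or pushed away (angle between glue's own z axis and vertical above 0.4 rad or distance of glue from where it was at the start of the episode above 0.03 m).
It also fails if it takes over 144 s, if anything falls off the work surface, if the arm or the gripper's body presses on something with over 40 N, if the wrist force passes 120 N, or if a joint passes its speed limit or range.

## Working session

There is one attempt and no reset: what is moved stays moved. The work goes in short steps, Python scripts to look and compute and a tool call to move; the robot and the scene stay as the last step left them, time stands still between calls to the robot, and variables do not carry over. Pictures are saved under pics/ and viewed, at most 16 in all, crops included, and the job is handed in when it is done.

Besides the shell and the picture viewer there is one more tool, called after "Request:" as name(argument=value, ...), one argument or row to a line, values as JSON. play_rows: Moves the arm, as the interface text tells. Its arguments: {"type":"object","properties":{"translation":{"type":"array","items":{"type":"array","items":{"type":"number"}}},"delta_rot":{"type":"array","items":{"type":"array","items":{"type":"number"}}},"grip":{"type":"array","items":{"type":"number"}},"squeeze":{"type":"number"}},"required":["translation","delta_rot","grip"]}

```bash
mkdir -p pics; ls
cat > h.py <<'E'
import numpy as np, cv2
from scipy.spatial.transform import Rotation as R
from plant import r
def snap(c,n):
    im=r.snapshot(c); cv2.imwrite(f'pics/{n}.png',im); return im
def pix2world(c,uv,z,cal=None):
    k=cal or r.get_calibration(c); K=np.array(k['intrinsics']); 
    uv=np.atleast_2d(np.array(uv,float))
    d=np.c_[uv,np.ones(len(uv))]@np.linalg.inv(K).T
    d=d*[1,-1,-1]; rot=np.array(k['rotation']); 
    if rot.size==4: rot=R.from_quat(rot).as_matrix()
    d=d@rot.T; e=np.array(k['eye']); return e+d*((z-e[2])/d[:,2])[:,None]
def w2pix(c,P,cal=None):
    k=cal or r.get_calibration(c); K=np.array(k['intrinsics']); rot=np.array(k['rotation'])
    if rot.size==4: rot=R.from_quat(rot).as_matrix()
    p=(np.atleast_2d(P)-np.array(k['eye']))@rot*[1,-1,-1]; p=p@K.T; return p[:,:2]/p[:,2:]
E
python3 - <<'E'
from h import *
print(r.get_state()); 
for c in ('side','top','wrist'):
    print(c,r.get_calibration(c)); 
snap('top','top0'); snap('side','side0')
for n in ['frame','panel','rail_a','tin','jar','paper','glue','button_left']:
    for c in ('top','side'):
        print(n,c,[(np.round(d['point'],3).tolist(),round(d['confidence'],2)) for d in r.look_for(c,n)])
E
```

```text
pics
{'clock': 0.0, 'q': array([-1.27919632,  0.68997042, -0.19453728,  1.56635343,  0.15734203,
        0.90250137, -0.21512144]), 'qd': array([9.31140837e-05, 2.04202627e-03, 1.19286109e-04, 6.95579154e-04,
       1.66509414e-03, 9.78353839e-04, 2.46391165e-04]), 'joint_torque': array([-1.44885376e-03, -5.27556145e+01, -1.26755700e+00, -1.53431082e+01,
       -5.27177425e-02,  6.81307109e-03,  1.80449906e-04]), 'tool_pos': array([0.15925067, 0.60383309, 0.30191649]), 'eef_rot': array([ 1.28489651e-01,  9.91710425e-01, -9.16383003e-04, -4.13942532e-05]), 'contact_force': array([-0.84425557, -0.65117059,  0.07156397]), 'moment': array([-0.01304339,  0.01557538, -0.00493424]), 'finger_force': 0.0, 'opening': 0.998135576237691}
side {'intrinsics': array([[525.94551766,   0.        , 285.43082919],
       [  0.        , 525.94551766, 214.70682634],
       [  0.        ,   0.        ,   1.        ]]), 'eye': array([-0.18333646, -1.21165926,  0.85318166]), 'rotation': array([ 0.49181199, -0.12480844, -0.20059651,  0.83803631])}
top {'intrinsics': array([[388.35974463,   0.        , 276.97
[... 831 characters left out ...]
8], 0.64), ([0.468, 0.059, 0.029], 0.62), ([0.551, -0.311, 0.002], 0.33)]
rail_a side [([0.314, 0.27, 0.023], 0.96), ([0.282, -0.333, 0.03], 0.77), ([0.453, 0.049, 0.028], 0.7), ([0.652, 0.049, 0.029], 0.6)]
tin top [([0.643, -0.044, 0.06], 0.89)]
tin side [([0.636, -0.066, 0.05], 0.91)]
jar top [([0.463, -0.055, 0.086], 0.56), ([0.562, 0.361, 0.029], 0.26)]
jar side [([0.452, -0.084, 0.06], 0.76), ([0.538, 0.245, 0.023], 0.26)]
paper top [([0.551, -0.307, 0.002], 0.64)]
paper side [([0.55, -0.328, 0.005], 0.56)]
glue top [([0.546, -0.001, 0.068], 0.65)]
glue side [([0.548, -0.018, 0.05], 0.84)]
button_left top [([0.562, 0.364, 0.03], 0.64), ([0.552, 0.237, 0.029], 0.17)]
button_left side []
```

View pics/top0.png

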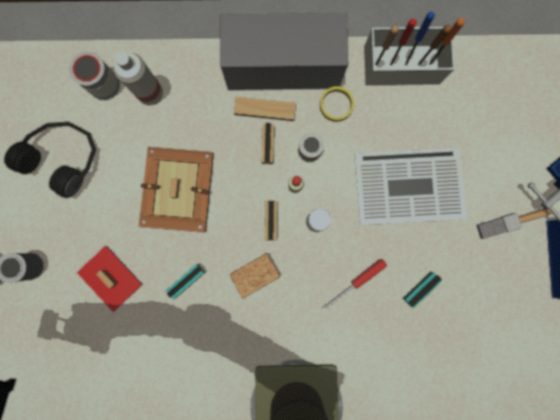

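View pics/side0.png

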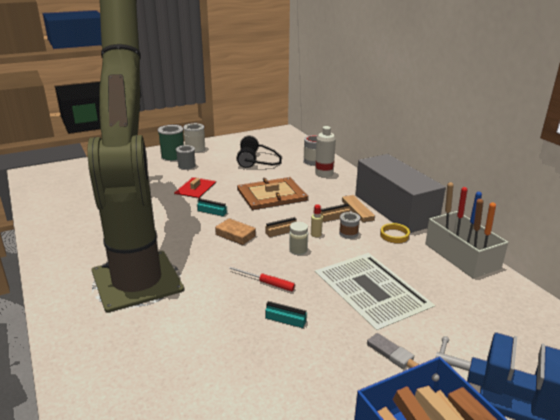

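The top view shows the frame at about (177,190), with both buttons across it. The rails are at (268,143) and (272,220), the tin at (311,146), the jar at (319,220), the glue at (296,183) and the paper at (410,186). The red panel and the turquoise rails are decoys. The box near (285,50) is tall. Next I'll fit poses from the silhouettes.

```bash
cat >> h.py <<'E'
from scipy.optimize import minimize
def box(l,w,z0,z1): return np.array([[sx*l/2,sy*w/2,z] for sx in(1,-1) for sy in(1,-1) for z in(z0,z1)])
def cyl(d,h): return np.array([[d/2*np.cos(a),d/2*np.sin(a),z] for a in np.linspace(0,6.28,24) for z in(0,h)])
M=dict(frame=box(.21,.17,0,.02),rail_a=np.r_[box(.1,.03,0,.028),box(.1,.014,.028,.04)],tin=cyl(.062,.062),jar=cyl(.056,.085),paper=box(.19,.28,0,.002),glue=cyl(.036,.07),panel=box(.05,.016,.02,.044))
def fit(c,mask,model,x0,cal,z=0):
    S=4
    def cost(p):
        P=model@R.from_euler('z',p[2]).as_matrix().T+[p[0],p[1],z]
        h=cv2.convexHull((w2pix(c,P,cal)*S).astype(np.float32)).astype(np.int32)
        m=np.zeros((420*S,560*S),np.uint8); cv2.fillConvexPoly(m,h,1)
        m=cv2.resize(m.astype(np.float32),(560,420),interpolation=cv2.INTER_AREA)
        return 1-np.minimum(m,mask).sum()/np.maximum(m,mask).sum()
    b=min((minimize(cost,[x0[0],x0[1],y],method='Nelder-Mead',options=dict(initial_simplex=[[x0[0],x0[1],y],[x0[0]+.008,x0[1],y],[x0[0],x0[1]+.008,y],[x0[0],x0[1],y+.15]],xatol=2e-4,fatol=1e-4)) for y in x0[2:]),key=lambda b:b.fun)
    return np.round(b.x,4),round(b.fun,3)
E
python3 - <<'E'
from h import *
for c in('top','side'):
  r.snapshot(c); cal=r.get_calibration(c)
  for n,x0s in dict(frame=[(.548,.297)],paper=[(.551,-.31)],rail_a=[(.663,.063),(.468,.059)],tin=[(.643,-.05)],jar=[(.463,-.06)],glue=[(.546,-.005)]).items():
    S=[s for s in r.silhouettes(c,n) if s['confidence']>.15]
    for x0 in x0s:
      if not S: print(c,n,'none');continue
      cm=[np.array(np.nonzero(s['pixels'])).mean(1)[::-1] for s in S]
      t=w2pix(c,[*x0,.03],cal)[0]; i=int(np.argmin([np.linalg.norm(a-t) for a in cm]))
      print(c,n,*fit(c,S[i]['pixels'].astype(np.float32),M[n],(*x0,0),cal))
# frame block: button/panel
E
```

```text
top frame [ 0.5507  0.3022 -0.1011] 0.397
top paper [ 0.5533 -0.3093  0.0418] 0.021
top rail_a [ 0.6655  0.0647 -0.037 ] 0.078
top rail_a [ 0.4647  0.0588 -0.0462] 0.056
top tin [ 0.6503 -0.0453  0.0329] 0.043
top jar [ 0.4623 -0.0583  0.0311] 0.089
top glue [ 0.5549 -0.0047  0.0016] 0.078
side frame [ 0.5555  0.2991 -0.1045] 0.337
side paper [ 0.5555 -0.3117  0.0361] 0.021
side rail_a [0.6795 0.0747 0.2849] 0.278
side rail_a [0.4688 0.057  0.0579] 0.175
side tin [ 0.6529 -0.0487 -0.0735] 0.041
side jar [ 0.4657 -0.0613  0.0586] 0.118
side glue [ 0.5603 -0.007  -0.2461] 0.213
```

```bash
cat >> h.py <<'E'
def tool(yaw): return R.from_euler('z',yaw)*R.from_matrix(np.diag([-1.,1,-1]))
def go(x,y,z,yaw,step=.04):
    s=r.get_state(); R0=R.from_quat(s['eef_rot']); p=np.array(s['tool_pos']); T=tool(yaw)
    rv=(R0.inv()*T).as_rotvec(degrees=True); d=np.array([x,y,z])-p
    print('pos',p.round(4),'rot first(deg)',rv.round(2),'| then in turned tool axes',T.inv().apply(d).round(4),'rows',int(np.ceil(np.linalg.norm(d)/step)),'| unturned',R0.inv().apply(d).round(4))
E
python3 - <<'E'
from h import *
s=r.get_state();k=r.get_calibration('wrist')
T0=R.from_quat(s['eef_rot']);print('cam in tool',T0.inv().apply(k['eye']-s['tool_pos']),'look',T0.inv().apply(R.from_quat(k['rotation']).apply([0,0,-1])))
go(.60,.30,.24,-.09)
E
```

```text
cam in tool [ 0.07307684 -0.00093792 -0.08096676] look [-2.85374220e-01 -4.98449204e-04  9.58416040e-01]
pos [0.1593 0.6044 0.3027] rot first(deg) [ 0.   -0.   -9.61] | then in turned tool axes [-0.4663 -0.2635  0.0627] rows 14 | unturned [-0.5037 -0.182   0.0627]
```

Request:
play_rows(
  translation=[
    [0, 0, 0],
    [-0.035, -0.022, 0.005],
    [-0.035, -0.022, 0.005],
    [-0.035, -0.022, 0.005],
    [-0.035, -0.022, 0.005],
    [-0.035, -0.022, 0.005],
    [-0.035, -0.022, 0.005],
    [-0.035, -0.022, 0.005],
    [-0.035, -0.022, 0.005],
    [-0.035, -0.022, 0.005],
    [-0.035, -0.022, 0.005],
    [-0.035, -0.022, 0.005],
    [-0.035, -0.022, 0.005],
    [0, 0, 0],
    [0, 0, 0],
  ],
  delta_rot=[
    [0, 0, -9.6],
    [0, 0, 0],
    [0, 0, 0],
    [0, 0, 0],
    [0, 0, 0],
    [0, 0, 0],
    [0, 0, 0],
    [0, 0, 0],
    [0, 0, 0],
    [0, 0, 0],
    [0, 0, 0],
    [0, 0, 0],
    [0, 0, 0],
    [0, 0, 0],
    [0, 0, 0],
  ],
  grip=[-1, -1, -1, -1, -1, -1, -1, -1, -1, -1, -1, -1, -1, -1, -1],
  squeeze=30,
)

```text
clock: 3.48
tool_pos: [0.5532, 0.3043, 0.2427]
eef_rot: [0.045, 0.999, 0.0, -0.0]
contact_force: [-0.5, -0.1, -0.2]
opening: 0.004
finger_force: 0.0
```

Run:
```python
from h import *
cal=r.get_calibration('wrist'); im=snap('wrist','w1')
print(r.get_state()['tool_pos'],r.get_state()['opening'])
for n in ('frame','panel','button_left'):
    for s in r.silhouettes('wrist',n):
        m=s['pixels'].astype(np.uint8); c=max(cv2.findContours(m,0,2)[0],key=cv2.contourArea); b=cv2.boxPoints(cv2.minAreaRect(c))
        print(n,round(s['confidence'],2),m.sum(),pix2world('wrist',b,.02 if n!='button_left' else .0315,cal).round(4)[:,:2].tolist(), np.round(b).tolist())
    print([(d['point'],d['confidence']) for d in r.look_for('wrist',n)])
```

```text
[0.55271276 0.30501697 0.24287925] 0.004846898081163883
frame 0.79 26362 [[0.4417, 0.2273], [0.4569, 0.394], [0.645, 0.3923], [0.6269, 0.1942]] [[165.0, 47.0], [389.0, 47.0], [389.0, 274.0], [165.0, 274.0]]
[([0.5577, 0.3645, 0.0364], 0.73), ([0.5067, 0.3087, 0.0192], 0.59)]
panel 0.84 18699 [[0.48, 0.2588], [0.4888, 0.3559], [0.6274, 0.3496], [0.6174, 0.2394]] [[214.0, 96.0], [340.0, 96.0], [340.0, 260.0], [214.0, 260.0]]
[([0.5399, 0.3028, 0.0239], 0.77)]
button_left 0.85 911 [[0.5499, 0.3395], [0.5541, 0.386], [0.5673, 0.3858], [0.563, 0.3387]] [[325.0, 178.0], [384.0, 178.0], [384.0, 194.0], [325.0, 194.0]]
button_left 0.49 133 [[0.5156, 0.0868], [0.4936, 0.0935], [0.494, 0.0981], [0.516, 0.0915]] [[0.0, 164.0], [0.0, 135.0], [6.0, 135.0], [6.0, 164.0]]
[([0.56, 0.3617, 0.0328], 0.96)]
```

View pics/w1.png

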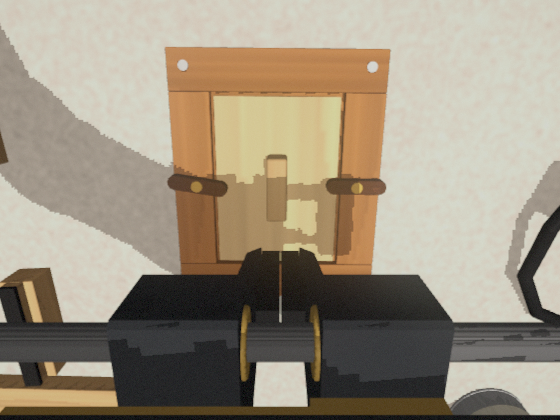

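The wrist view shows the pivots at (196,187) and (357,187), the frame's near corners at (166,49) and (389,50), and the grip block at (276,155)-(276,221).

Run:
```python
from h import *
cal=r.get_calibration('wrist')
b=pix2world('wrist',[[196,187],[357,187]],.0325,cal)[:,:2]; f=pix2world('wrist',[[166,49],[389,50],[181,263],[373,263]],.02,cal)[:,:2]
p=pix2world('wrist',[[215,96],[340,95]],.02,cal)[:,:2]; g=pix2world('wrist',[[276,156],[276,220]],.044,cal)[:,:2]
print(b.round(4),'mid',b.mean(0),'dist',np.linalg.norm(b[1]-b[0])); d=b[1]-b[0]; yb=np.arctan2(-d[0],d[1]);print('yaw',yb)
d=f[1]-f[0];print(f.round(4),np.linalg.norm(d),np.arctan2(-d[0],d[1]))
print(p.round(4),np.linalg.norm(p[1]-p[0]),'edge yaw',np.arctan2(-(p[1]-p[0])[0],(p[1]-p[0])[1])); print('block',g.round(4),np.linalg.norm(g[1]-g[0]))
c=f[:2].mean(0)+R.from_euler('z',yb).apply([.105,0,0])[:2];print('centre by frame edge',c)
```

```text
[[0.5481 0.2367]
 [0.5596 0.3641]] mid [0.55382638 0.3004055 ] dist 0.12796260683859886
yaw -0.08994655226104688
[[0.4435 0.2275]
 [0.4592 0.3937]
 [0.6182 0.2098]
 [0.6334 0.3783]] 0.16697620038097655 -0.09410724794057895
[[0.4804 0.2593]
 [0.4883 0.3557]] 0.09672859368924319 edge yaw -0.08223656541568086
block [[0.5272 0.3026]
 [0.5774 0.2979]] 0.05048290774137978
centre by frame edge [0.55593535 0.3011544 ]
```

Request:
play_rows(
  translation=[
    [0.028, 0.029, 0.03],
    [0, 0, 0.04],
    [0, 0, 0.04],
    [0, 0, 0.03],
    [0, 0, 0.014],
    [0, 0, 0],
    [-0.01, 0, 0],
    [-0.01, 0, 0],
    [-0.01, 0, 0],
    [-0.01, 0, 0],
    [0, 0, 0],
    [0, 0.0035, 0],
    [0, 0.0035, 0],
    [0, 0, 0],
    [0, 0, 0],
  ],
  delta_rot=[
    [0, 0, 0],
    [0, 0, 0],
    [0, 0, 0],
    [0, 0, 0],
    [0, 0, 0],
    [0, 0, 0],
    [0, 0, 0],
    [0, 0, 0],
    [0, 0, 0],
    [0, 0, 0],
    [0, 0, 0],
    [0, 0, 0],
    [0, 0, 0],
    [0, 0, 0],
    [0, 0, 0],
  ],
  grip=[-1, -1, -1, -1, -1, -1, -1, -1, -1, -1, -1, -1, -1, -1, -1],
)

```text
clock: 5.7
tool_pos: [0.5715, 0.3336, 0.0888]
eef_rot: [0.047, 0.999, -0.004, 0.002]
contact_force: [4.7, -8.4, 2.1]
opening: 0.005
finger_force: 3.9
```

Request:
play_rows(
  translation=[
    [0, -0.008, 0],
    [0, 0, -0.04],
    [0, -0.032, -0.05],
    [0.006, 0, -0.05],
    [0, 0, -0.01],
    [0, 0, 0],
  ],
  delta_rot=[
    [0, 0, 0],
    [0, 0, 0],
    [0, 0, 0],
    [0, 0, 0],
    [0, 0, 0],
    [0, 0, 0],
  ],
  grip=[-1, -1, -1, -1, -1, -1],
)

```text
clock: 6.45
tool_pos: [0.559, 0.2999, 0.239]
eef_rot: [0.044, 0.999, 0.001, 0.0]
contact_force: [-0.7, 0.4, -0.8]
opening: 0.007
finger_force: 0.0
```

Run:
```python
from h import *
im=snap('wrist','w2'); s=r.get_state(); print(s['tool_pos'],R.from_quat(s['eef_rot']).as_euler('xyz'))
```

```text
[0.5586545  0.29940915 0.23780316] [-3.14122385e+00 -1.40844547e-03  3.05249036e+00]
```

View pics/w2.png

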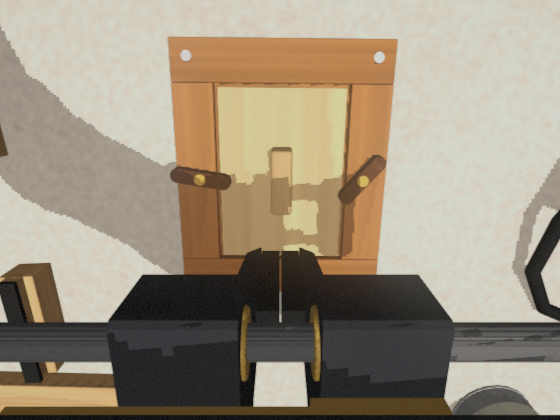

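Request:
play_rows(
  translation=[
    [-0.004, 0.021, 0.03],
    [0, 0, 0.04],
    [0, 0, 0.04],
    [0, 0, 0.03],
    [0, 0, 0.009],
    [0, 0, 0],
    [0, 0.005, 0],
    [0, 0.005, 0],
    [0, 0.005, 0],
    [0, 0.005, 0],
    [0, 0, 0],
  ],
  delta_rot=[
    [0, 0, 0],
    [0, 0, 0],
    [0, 0, 0],
    [0, 0, 0],
    [0, 0, 0],
    [0, 0, 0],
    [0, 0, 0],
    [0, 0, 0],
    [0, 0, 0],
    [0, 0, 0],
    [0, 0, 0],
  ],
  grip=[-1, -1, -1, -1, -1, -1, -1, -1, -1, -1, -1],
)

```text
clock: 7.88
tool_pos: [0.5694, 0.3364, 0.09]
eef_rot: [0.046, 0.999, -0.002, 0.002]
contact_force: [3.0, -3.8, 0.7]
opening: 0.005
finger_force: 2.3
```

Run:
```python
from h import *
im=snap('wrist','w3'); cv2.imwrite('pics/w3c.png',np.vstack([cv2.resize(im[60:330,180:460],None,fx=2,fy=2)]))
```

```text
(no output)
```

View pics/w3c.png

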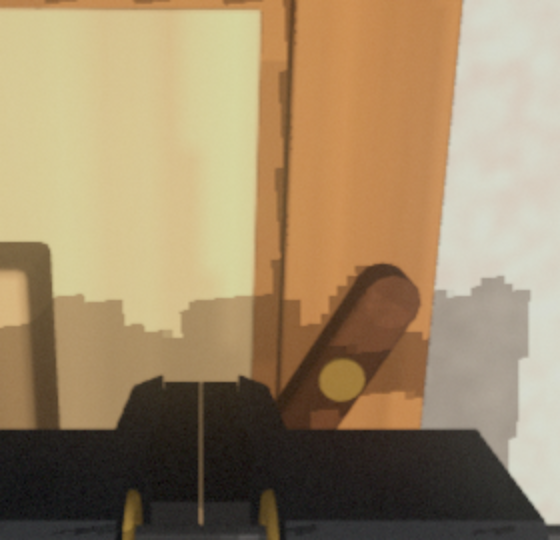

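Request:
play_rows(
  translation=[
    [-0.004, 0.001, 0],
    [-0.002, 0.0025, 0],
    [-0.002, 0.0025, 0],
    [-0.001, 0.0025, 0],
    [0, 0.0025, 0],
    [0, 0, 0],
  ],
  delta_rot=[
    [0, 0, 0],
    [0, 0, 0],
    [0, 0, 0],
    [0, 0, 0],
    [0, 0, 0],
    [0, 0, 0],
  ],
  grip=[-1, -1, -1, -1, -1, -1],
)

```text
clock: 8.68
tool_pos: [0.5768, 0.3467, 0.0895]
eef_rot: [0.045, 0.999, -0.003, -0.001]
contact_force: [-1.0, -8.0, 5.0]
opening: 0.003
finger_force: 4.3
```

Request:
play_rows(
  translation=[
    [0, -0.014, 0],
    [0, 0, -0.04],
    [0.024, -0.035, 0],
    [0.024, -0.035, 0],
    [0, 0, 0],
    [0, 0, 0.039],
    [0, 0, 0],
    [-0.009, 0, 0],
    [-0.009, 0, 0],
    [-0.009, 0, 0],
    [-0.008, 0, 0],
    [-0.003, -0.003, 0],
    [-0.003, -0.003, 0],
    [-0.003, -0.003, 0],
    [-0.002, -0.003, 0],
    [-0.001, -0.003, 0],
    [0, 0, 0],
  ],
  delta_rot=[
    [0, 0, 0],
    [0, 0, 0],
    [0, 0, 0],
    [0, 0, 0],
    [0, 0, 0],
    [0, 0, 0],
    [0, 0, 0],
    [0, 0, 0],
    [0, 0, 0],
    [0, 0, 0],
    [0, 0, 0],
    [0, 0, 0],
    [0, 0, 0],
    [0, 0, 0],
    [0, 0, 0],
    [0, 0, 0],
    [0, 0, 0],
  ],
  grip=[-1, -1, -1, -1, -1, -1, -1, -1, -1, -1, -1, -1, -1, -1, -1, -1, -1],
)

```text
clock: 10.8
tool_pos: [0.5668, 0.2528, 0.0913]
eef_rot: [0.045, 0.999, 0.001, -0.0]
contact_force: [-1.1, 3.6, 4.4]
opening: 0.01
finger_force: 2.9
```

Request:
play_rows(
  translation=[
    [0, -0.003, 0],
    [0, 0, 0],
    [0, 0.014, 0],
    [0, 0, -0.04],
    [0, 0.033, -0.05],
    [0.012, 0, -0.05],
    [0, 0, -0.01],
    [0, 0, 0],
  ],
  delta_rot=[
    [0, 0, 0],
    [0, 0, 0],
    [0, 0, 0],
    [0, 0, 0],
    [0, 0, 0],
    [0, 0, 0],
    [0, 0, 0],
    [0, 0, 0],
  ],
  grip=[-1, -1, -1, -1, -1, -1, -1, 1],
)

```text
clock: 11.8
tool_pos: [0.5594, 0.2949, 0.2405]
eef_rot: [0.046, 0.999, -0.001, 0.0]
contact_force: [-0.1, -0.8, 0.1]
opening: 0.096
finger_force: 0.0
```

Run:
```python
from h import *
im=snap('wrist','w4'); go(.464,-.0600,.20,0.0)
```

```text
pos [0.559  0.2946 0.2394] rot first(deg) [-0.16 -0.09 -5.23] | then in turned tool axes [ 0.095  -0.3546  0.0394] rows 10 | unturned [ 0.0622 -0.3617  0.0405]
```

View pics/w4.png

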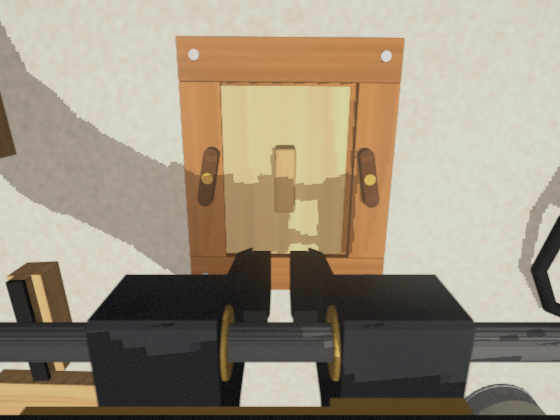

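Both buttons now lie along their rails, with pivots at (207,178) and (369,180). Next is the jar.

Request:
play_rows(
  translation=[
    [0, 0, 0],
    [0.0095, -0.0355, 0.004],
    [0.0095, -0.0355, 0.004],
    [0.0095, -0.0355, 0.004],
    [0.0095, -0.0355, 0.004],
    [0.0095, -0.0355, 0.004],
    [0.0095, -0.0355, 0.004],
    [0.0095, -0.0355, 0.004],
    [0.0095, -0.0355, 0.004],
    [0.0095, -0.0355, 0.004],
    [0.0095, -0.0355, 0.004],
    [0, 0, 0],
    [0, 0, 0],
  ],
  delta_rot=[
    [0, 0, -5.2],
    [0, 0, 0],
    [0, 0, 0],
    [0, 0, 0],
    [0, 0, 0],
    [0, 0, 0],
    [0, 0, 0],
    [0, 0, 0],
    [0, 0, 0],
    [0, 0, 0],
    [0, 0, 0],
    [0, 0, 0],
    [0, 0, 0],
  ],
  grip=[1, 1, 1, 1, 1, 1, 1, 1, 1, 1, 1, 1, 1],
)

```text
clock: 13.48
tool_pos: [0.4641, -0.0587, 0.1997]
eef_rot: [-0.0, 1.0, 0.0, -0.001]
contact_force: [0.0, 0.2, 0.3]
opening: 1.0
finger_force: 0.0
```

Run:
```python
from h import *
cal=r.get_calibration('wrist'); im=snap('wrist','w5')
for s in r.silhouettes('wrist','jar'):
    if s['confidence']>.3: print(fit('wrist',s['pixels'].astype(np.float32),M['jar'],(.464,-.06,0),cal),s['confidence'])
print([(d['point'],d['confidence']) for d in r.look_for('wrist','jar')])
go(.464,-.0600,.106,0.0)
```

```text
(array([ 0.4635, -0.0612,  0.117 ]), np.float64(0.092)) 0.57
(array([ 0.464, -0.06 ,  0.   ]), np.float64(1.0)) 0.47
[([0.4615, -0.0579, 0.0847], 0.92)]
pos [ 0.4646 -0.0578  0.2004] rot first(deg) [ 0.05 -0.01  0.14] | then in turned tool axes [ 0.0006 -0.0022  0.0944] rows 3 | unturned [ 0.0006 -0.0023  0.0944]
```

View pics/w5.png

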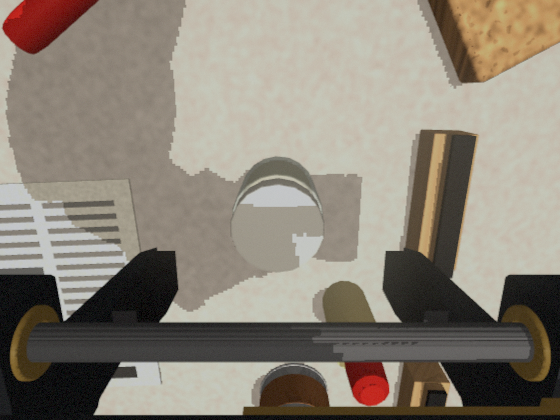

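The jar is centred between the open fingers, its lid at (278,230). I'll grip it.

Request:
play_rows(
  translation=[
    [0, -0.002, 0.03],
    [0, 0, 0.03],
    [0, 0, 0.02],
    [0, 0, 0.012],
    [0, 0, 0],
    [0, 0, 0],
    [0, 0, 0],
    [0, 0, 0],
    [0, 0, 0],
  ],
  delta_rot=[
    [0, 0, 0],
    [0, 0, 0],
    [0, 0, 0],
    [0, 0, 0],
    [0, 0, 0],
    [0, 0, 0],
    [0, 0, 0],
    [0, 0, 0],
    [0, 0, 0],
  ],
  grip=[1, 1, 1, 1, -1, -1, -1, -1, -1],
  squeeze=20,
)

```text
clock: 14.75
tool_pos: [0.4647, -0.0609, 0.1093]
eef_rot: [-0.0, 1.0, 0.0, 0.001]
contact_force: [-1.0, 0.2, 6.2]
opening: 0.632
finger_force: 20.0
```

Request:
play_rows(
  translation=[
    [0, 0, -0.015],
    [0, 0, -0.03],
    [0, 0, -0.025],
    [-0.0143, -0.0245, 0],
    [-0.0143, -0.0245, 0],
    [-0.0143, -0.0245, 0],
    [-0.0143, -0.0245, 0],
    [-0.0143, -0.0245, 0],
    [-0.0143, -0.0245, 0],
    [0, 0, 0],
    [0, 0, 0.025],
    [0, 0, 0.025],
    [0, 0, 0.01],
    [0, 0, 0],
    [0, 0, 0.004],
    [0, 0, 0.003],
    [0, 0, 0],
  ],
  delta_rot=[
    [0, 0, 0],
    [0, 0, 0],
    [0, 0, 0],
    [0, 0, 0],
    [0, 0, 0],
    [0, 0, 0],
    [0, 0, 0],
    [0, 0, 0],
    [0, 0, 0],
    [0, 0, 0],
    [0, 0, 0],
    [0, 0, 0],
    [0, 0, 0],
    [0, 0, 0],
    [0, 0, 0],
    [0, 0, 0],
    [0, 0, 0],
  ],
  grip=[-1, -1, -1, -1, -1, -1, -1, -1, -1, -1, -1, -1, -1, -1, -1, -1, -1],
)

```text
clock: 16.88
tool_pos: [0.5503, -0.208, 0.1118]
eef_rot: [-0.0, 1.0, -0.0, 0.0]
contact_force: [-0.4, -0.6, -1.7]
opening: 0.626
finger_force: 20.0
```

Request:
play_rows(
  translation=[
    [0, 0, 0.001],
    [0, 0, 0],
    [0, 0, 0],
    [0, 0, 0],
    [0, 0, -0.03],
    [0, 0, -0.045],
    [-0.017, 0.027, 0],
    [-0.017, 0.027, 0],
    [-0.017, 0.027, 0],
    [-0.017, 0.027, 0],
    [-0.017, 0.027, 0],
    [-0.016, 0.026, 0],
    [0, 0, 0],
    [0, 0, 0],
  ],
  delta_rot=[
    [0, 0, 0],
    [0, 0, 0],
    [0, 0, 0],
    [0, 0, 0],
    [0, 0, 0],
    [0, 0, 0],
    [0, 0, 0],
    [0, 0, 0],
    [0, 0, 0],
    [0, 0, 0],
    [0, 0, 0],
    [0, 0, 0],
    [0, 0, 0],
    [0, 0, 0],
  ],
  grip=[-1, 1, 1, 1, 1, 1, 1, 1, 1, 1, 1, 1, 1, 1],
)

```text
clock: 18.62
tool_pos: [0.6505, -0.0482, 0.1854]
eef_rot: [0.0, 1.0, -0.001, -0.001]
contact_force: [-0.1, 0.1, 0.2]
opening: 0.999
finger_force: 0.0
```

Run:
```python
from h import *
cal=r.get_calibration('wrist'); im=snap('wrist','w6')
for s in r.silhouettes('wrist','tin'):
    if s['confidence']>.3: print(fit('wrist',s['pixels'].astype(np.float32),M['tin'],(.651,-.047,0),cal),s['confidence'])
print([(d['point'],d['confidence']) for d in r.look_for('wrist','tin')])
go(.6515,-.0470,.085,0.0)
```

```text
(array([ 0.653 , -0.0474,  0.0814]), np.float64(0.027)) 0.56
[([0.6511, -0.0467, 0.0636], 0.56)]
pos [ 0.6505 -0.0488  0.1856] rot first(deg) [-0.07 -0.05 -0.09] | then in turned tool axes [-0.001   0.0018  0.1006] rows 3 | unturned [-0.001   0.0019  0.1006]
```

View pics/w6.png

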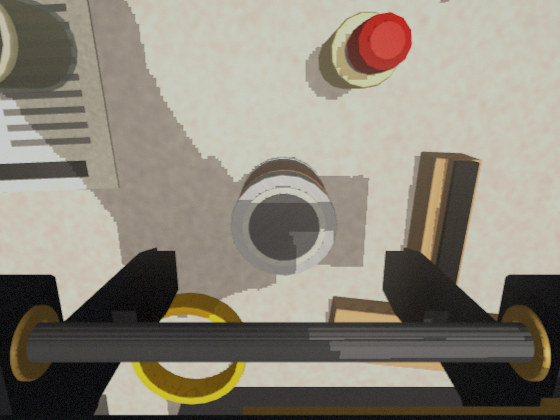

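The tin is centred at (284,220), and the glue and ring are clear of the fingers.

Request:
play_rows(
  translation=[
    [-0.002, 0.002, 0.04],
    [0, 0, 0.03],
    [0, 0, 0.02],
    [0, 0, 0.01],
    [0, 0, 0],
    [0, 0, 0],
    [0, 0, 0],
    [0, 0, 0],
    [0, 0, 0],
  ],
  delta_rot=[
    [0, 0, 0],
    [0, 0, 0],
    [0, 0, 0],
    [0, 0, 0],
    [0, 0, 0],
    [0, 0, 0],
    [0, 0, 0],
    [0, 0, 0],
    [0, 0, 0],
  ],
  grip=[1, 1, 1, 1, -1, -1, -1, -1, -1],
  squeeze=20,
)

```text
clock: 19.9
tool_pos: [0.6538, -0.0451, 0.0867]
eef_rot: [-0.0, 1.0, -0.0, 0.001]
contact_force: [-0.8, -0.2, 6.6]
opening: 0.7
finger_force: 20.0
```

Request:
play_rows(
  translation=[
    [0, 0, -0.03],
    [0, 0, -0.045],
    [0, 0, -0.045],
    [0.0095, -0.0368, 0],
    [0.0095, -0.0368, 0],
    [0.0095, -0.0368, 0],
    [0.0095, -0.0368, 0],
    [0.0095, -0.0368, 0],
    [0.0095, -0.0368, 0],
    [0.0095, -0.0368, 0],
    [0.0095, -0.0368, 0],
    [0.0095, -0.0368, 0],
    [0.0095, -0.0368, 0],
    [0, 0, 0],
    [0, 0, 0.04],
    [0, 0, 0.04],
    [0, 0, 0.025],
    [0, 0, 0.008],
    [0, 0, 0.004],
    [0, 0, 0],
  ],
  delta_rot=[
    [0, 0, 0],
    [0, 0, 0],
    [0, 0, 0],
    [0, 0, 0],
    [0, 0, 0],
    [0, 0, 0],
    [0, 0, 0],
    [0, 0, 0],
    [0, 0, 0],
    [0, 0, 0],
    [0, 0, 0],
    [0, 0, 0],
    [0, 0, 0],
    [0, 0, 0],
    [0, 0, 0],
    [0, 0, 0],
    [0, 0, 0],
    [0, 0, 0],
    [0, 0, 0],
    [0, 0, 0],
  ],
  grip=[-1, -1, -1, -1, -1, -1, -1, -1, -1, -1, -1, -1, -1, -1, -1, -1, -1, -1, -1, -1],
)

```text
clock: 22.4
tool_pos: [0.559, -0.4132, 0.0898]
eef_rot: [-0.0, 1.0, -0.0, 0.001]
contact_force: [-0.3, 0.3, -2.1]
opening: 0.694
finger_force: 20.0
```

Request:
play_rows(
  translation=[
    [0, 0, 0.001],
    [0, 0, 0],
    [0, 0, 0],
    [0, 0, 0],
    [0, 0, -0.03],
    [0, 0, -0.04],
    [0, 0, -0.04],
    [0.0078, 0.0393, 0],
    [0.0078, 0.0393, 0],
    [0.0078, 0.0393, 0],
    [0.0078, 0.0393, 0],
    [0.0078, 0.0393, 0],
    [0.0078, 0.0393, 0],
    [0.0078, 0.0393, 0],
    [0.0078, 0.0393, 0],
    [0.0078, 0.0393, 0],
    [0.0078, 0.0393, 0],
    [0.0078, 0.0393, 0],
    [0.0078, 0.0393, 0],
    [0, 0, 0],
  ],
  delta_rot=[
    [0, 0, 0],
    [0, 0, 0],
    [0, 0, 0],
    [0, 0, 0],
    [0, 0, 0],
    [0, 0, 0],
    [0, 0, 0],
    [0, 0, 0],
    [0, 0, 0],
    [0, 0, 0],
    [0, 0, 0],
    [0, 0, 0],
    [0, 0, 0],
    [0, 0, 0],
    [0, 0, 0],
    [0, 0, 0],
    [0, 0, 0],
    [0, 0, 0],
    [0, 0, 0],
    [0, 0, 2.6],
  ],
  grip=[-1, 1, 1, 1, 1, 1, 1, 1, 1, 1, 1, 1, 1, 1, 1, 1, 1, 1, 1, 1],
)

```text
clock: 24.9
tool_pos: [0.4644, 0.0625, 0.1981]
eef_rot: [0.02, 1.0, 0.001, 0.001]
contact_force: [-0.5, 0.8, -1.1]
opening: 0.998
finger_force: 0.0
```

Run:
```python
from h import *
cal=r.get_calibration('wrist'); im=snap('wrist','w7')
for s in r.silhouettes('wrist','rail_a'):
    m=s['pixels'].astype(np.float32)
    print(m.sum(),s['confidence'],fit('wrist',m,M['rail_a'],(.466,.058,-.04),cal))
print([(d['point'],d['confidence']) for d in r.look_for('wrist','rail_a')])
go(.466,.058,.069,-.04)
```

```text
889.0 0.81 (array([ 0.466,  0.058, -0.04 ]), np.float64(1.0))
6193.0 0.77 (array([ 0.4684,  0.0565, -0.0262]), np.float64(0.035))
1559.0 0.57 (array([ 0.466,  0.058, -0.04 ]), np.float64(1.0))
[([0.349, 0.2371, 0.0176], 0.86), ([0.6222, 0.0655, 0.0324], 0.74), ([0.4603, 0.0565, 0.0285], 0.6)]
pos [0.4647 0.0576 0.1978] rot first(deg) [-0.06  0.02 -0.33] | then in turned tool axes [-0.0012  0.0004  0.1288] rows 4 | unturned [-0.0012  0.0005  0.1288]
```

View pics/w7.png

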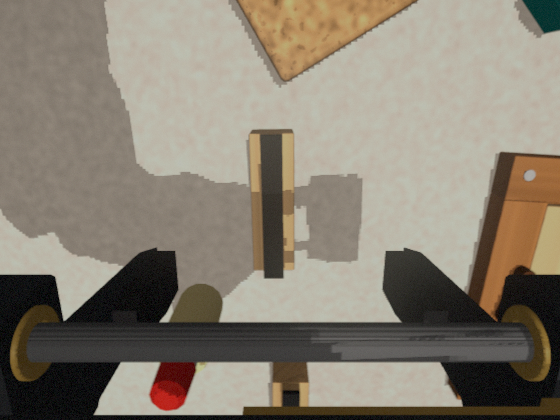

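Request:
play_rows(
  translation=[
    [-0.003, -0.001, 0.04],
    [0, 0, 0.04],
    [0, 0, 0.03],
    [0, 0, 0.018],
    [0, 0, 0],
    [0, 0, 0],
    [0, 0, 0],
    [0, 0, 0],
    [0, 0, 0],
    [0, 0, 0],
    [0, 0, 0],
  ],
  delta_rot=[
    [0, 0, -0.9],
    [0, 0, 0],
    [0, 0, 0],
    [0, 0, 0],
    [0, 0, 0],
    [0, 0, 0],
    [0, 0, 0],
    [0, 0, 0],
    [0, 0, 0],
    [0, 0, 0],
    [0, 0, 0],
  ],
  grip=[1, 1, 1, 1, -1, -1, -1, -1, -1, -1, -1],
  squeeze=25,
)

```text
clock: 26.42
tool_pos: [0.4675, 0.0576, 0.0698]
eef_rot: [0.014, 1.0, 0.0, 0.0]
contact_force: [-1.4, 0.5, 2.1]
opening: 0.336
finger_force: 25.0
```

Request:
play_rows(
  translation=[
    [0, 0, -0.03],
    [0, 0, -0.05],
    [0, 0, -0.05],
    [0, 0, 0],
  ],
  delta_rot=[
    [0, 0, 0],
    [0, 0, 0],
    [0, 0, 0],
    [0, 0, 0],
  ],
  grip=[-1, -1, -1, -1],
)

```text
clock: 26.92
tool_pos: [0.4689, 0.0577, 0.2025]
eef_rot: [0.015, 1.0, 0.001, 0.003]
contact_force: [0.2, -0.2, -1.6]
opening: 0.338
finger_force: 25.0
```

Run:
```python
from h import *
print(r.get_state()['q'].round(2)); go(.5045,-.3125,.2,.039-np.pi/2); go(.5045,-.3125,.2,.039+np.pi/2)
```

```text
[-0.01  0.68 -0.34  2.11  0.54  0.42  0.77]
pos [0.4689 0.0577 0.2025] rot first(deg) [ 0.36  0.19 86.05] | then in turned tool axes [-0.3713  0.0212  0.0025] rows 10 | unturned [-0.0467 -0.3689  0.002 ]
pos [0.4689 0.0577 0.2025] rot first(deg) [ -0.19   0.36 -93.95] | then in turned tool axes [ 0.3713 -0.0212  0.0025] rows 10 | unturned [-0.0467 -0.3689  0.002 ]
```

Request:
play_rows(
  translation=[
    [-0.0047, -0.0369, 0],
    [-0.0047, -0.0369, 0],
    [-0.0047, -0.0369, 0],
    [-0.0047, -0.0369, 0],
    [-0.0047, -0.0369, 0],
    [-0.0047, -0.0369, 0],
    [-0.0047, -0.0369, 0],
    [-0.0047, -0.0369, 0],
    [-0.0047, -0.0369, 0],
    [-0.0047, -0.0369, 0],
    [0, 0, 0],
    [0, 0, 0],
  ],
  delta_rot=[
    [0, 0, 0],
    [0, 0, 0],
    [0, 0, 0],
    [0, 0, 0],
    [0, 0, 0],
    [0, 0, 0],
    [0, 0, 0],
    [0, 0, 0],
    [0, 0, 0],
    [0, 0, 0],
    [0, 0, 0],
    [0, 0, 10],
  ],
  grip=[-1, -1, -1, -1, -1, -1, -1, -1, -1, -1, -1, -1],
)

```text
clock: 28.42
tool_pos: [0.5028, -0.3121, 0.1978]
eef_rot: [0.104, 0.995, 0.001, -0.001]
contact_force: [0.1, 0.7, -1.7]
opening: 0.338
finger_force: 25.0
```

Run:
```python
from h import *
print(r.get_state()['q'].round(2)); go(.5045,-.3125,.2,.039-np.pi/2); go(.5045,-.3125,.2,.039+np.pi/2)
```

```text
[ 0.73  0.82 -0.45  1.75  0.51  0.7   1.37]
pos [ 0.5028 -0.3121  0.1978] rot first(deg) [-2.000e-02 -2.000e-01  7.583e+01] | then in turned tool axes [-0.0005  0.0017 -0.0022] rows 1 | unturned [-0.0017 -0.0001 -0.0022]
pos [ 0.5028 -0.3121  0.1978] rot first(deg) [ 2.1000e-01 -2.0000e-02 -1.0417e+02] | then in turned tool axes [ 0.0005 -0.0017 -0.0022] rows 1 | unturned [-0.0017 -0.0001 -0.0022]
```

Request:
play_rows(
  translation=[
    [0, 0, 0],
    [0, 0, 0],
    [0, 0, 0],
    [0, 0, 0],
    [0, 0, 0],
    [0, 0, 0],
    [0, 0, 0],
    [0, 0, 0],
    [0, 0, 0],
    [0, 0, 0],
    [0, 0, 0],
    [0, 0, 0],
  ],
  delta_rot=[
    [0, 0, -10.4],
    [0, 0, -10.4],
    [0, 0, -10.4],
    [0, 0, -10.4],
    [0, 0, -10.4],
    [0, 0, -10.4],
    [0, 0, -10.4],
    [0, 0, -10.4],
    [0, 0, -10.4],
    [0, 0, -10.4],
    [0, 0, 0],
    [0, 0, 0],
  ],
  grip=[-1, -1, -1, -1, -1, -1, -1, -1, -1, -1, -1, -1],
)

```text
clock: 29.92
tool_pos: [0.5022, -0.3061, 0.1942]
eef_rot: [-0.706, 0.708, 0.009, -0.004]
contact_force: [0.1, -0.2, -0.3]
opening: 0.339
finger_force: 25.0
```

Run:
```python
from h import *
print(r.get_state()['q'].round(2)); go(.5045,-.3125,.0715,.039+np.pi/2)
for c in ('top',):
  r.snapshot(c); cal=r.get_calibration(c)
  for n,x0 in dict(tin=(.5585,-.4134),jar=(.5505,-.2076),glue=(.556,-.006)).items():
    for s in r.silhouettes(c,n)[:2]: print(n,s['confidence'],*fit(c,s['pixels'].astype(np.float32),M[n],(*x0,0),cal))
```

```text
[ 1.06  1.09 -1.21  1.73  1.09  1.19  2.65]
pos [ 0.5022 -0.3061  0.1942] rot first(deg) [ 1.07  0.48 -2.41] | then in turned tool axes [ 0.0065 -0.002   0.1227] rows 4 | unturned [ 0.0074 -0.0046  0.1226]
jar 0.66 [ 0.5476 -0.2075  0.1017] 0.056
jar 0.31 [ 0.6016 -0.1937 -0.4104] 0.862
glue 0.47 [ 0.5569 -0.0049 -0.0054] 0.16
```

The last joint is at its limit this way round, so I'll use the other half turn, which gives the same grasp.

Request:
play_rows(
  translation=[
    [0, 0, 0],
    [0, 0, 0],
    [0, 0, 0],
    [0, 0, 0],
    [0, 0, 0],
    [0, 0, 0],
    [0, 0, 0],
    [0, 0, 0],
    [0, 0, 0],
    [0, 0, 0],
    [0, 0, 0],
    [0, 0, 0],
    [0, 0, 0],
    [0, 0, 0],
    [0, 0, 0],
    [0, 0, 0],
    [0, 0, 0],
    [0, 0, 0],
    [0, 0, 0],
  ],
  delta_rot=[
    [0, 0, 10.4],
    [0, 0, 10.4],
    [0, 0, 10.4],
    [0, 0, 10.4],
    [0, 0, 10.4],
    [0, 0, 10.4],
    [0, 0, 10.4],
    [0, 0, 10.4],
    [0, 0, 10.4],
    [0, 0, 10.4],
    [0, 0, 10.4],
    [0, 0, 10.4],
    [0, 0, 10.4],
    [0, 0, 10.4],
    [0, 0, 10.4],
    [0, 0, 10.4],
    [0, 0, 10.4],
    [0, 0, 0],
    [0, 0, 0],
  ],
  grip=[-1, -1, -1, -1, -1, -1, -1, -1, -1, -1, -1, -1, -1, -1, -1, -1, -1, -1, -1],
)

```text
clock: 32.5
tool_pos: [0.5027, -0.3065, 0.1958]
eef_rot: [0.687, 0.727, -0.003, -0.008]
contact_force: [-0.1, -0.2, -0.9]
opening: 0.334
finger_force: 25.0
```

Run:
```python
from h import *
print(r.get_state()['q'].round(2)); go(.5045,-.3125,.0735,.039-np.pi/2)
```

```text
[ 0.79  0.84 -0.58  1.74  0.63  0.76 -0.05]
pos [ 0.5027 -0.3065  0.1958] rot first(deg) [-0.93 -0.41  1.03] | then in turned tool axes [-0.006   0.0015  0.1223] rows 4 | unturned [-0.0069  0.0034  0.1222]
```

Request:
play_rows(
  translation=[
    [0, 0, 0],
    [0, 0, 0],
    [-0.006, 0.0015, 0.03],
    [0, 0, 0.04],
    [0, 0, 0.03],
    [0, 0, 0.015],
    [0, 0, 0.006],
    [0, 0, 0],
  ],
  delta_rot=[
    [-0.9, -0.4, 1.0],
    [0, 0, 0],
    [0, 0, 0],
    [0, 0, 0],
    [0, 0, 0],
    [0, 0, 0],
    [0, 0, 0],
    [0, 0, 0],
  ],
  grip=[-1, -1, -1, -1, -1, -1, -1, -1],
)

```text
clock: 33.5
tool_pos: [0.5046, -0.3122, 0.0745]
eef_rot: [0.694, 0.72, 0.0, -0.001]
contact_force: [-0.3, 0.2, -1.6]
opening: 0.338
finger_force: 25.0
```

Run:
```python
from h import *
go(.5045,-.3125,.072,.039-np.pi/2)
```

```text
pos [ 0.5046 -0.3122  0.0745] rot first(deg) [-0.03 -0.07 -0.13] | then in turned tool axes [-0.0003 -0.0001  0.0025] rows 1 | unturned [-0.0003 -0.0001  0.0025]
```

Request:
play_rows(
  translation=[
    [0, 0, 0.002],
    [0, 0, 0],
    [0, 0, 0],
    [0, 0, 0],
    [0, 0, -0.03],
    [0, 0, -0.05],
    [0, 0, -0.047],
    [0.037, 0.0176, 0],
    [0.037, 0.0176, 0],
    [0.037, 0.0176, 0],
    [0.037, 0.0176, 0],
    [0.037, 0.0176, 0],
    [0.037, 0.0176, 0],
    [0.037, 0.0176, 0],
    [0.037, 0.0176, 0],
    [0.037, 0.0176, 0],
    [0.037, 0.0176, 0],
    [0, 0, 0],
  ],
  delta_rot=[
    [0, 0, 0],
    [0, 0, 0],
    [0, 0, 0],
    [0, 0, 0],
    [0, 0, 0],
    [0, 0, 0],
    [0, 0, 0],
    [0, 0, 0],
    [0, 0, 0],
    [0, 0, 0],
    [0, 0, 0],
    [0, 0, 0],
    [0, 0, 0],
    [0, 0, 0],
    [0, 0, 0],
    [0, 0, 0],
    [0, 0, 0],
    [0, 0, 0],
  ],
  grip=[-1, 0.2, 0.2, 0.2, 0.2, 1, 1, 1, 1, 1, 1, 1, 1, 1, 1, 1, 1, 1],
)

```text
clock: 35.75
tool_pos: [0.6669, 0.0693, 0.1997]
eef_rot: [0.692, 0.722, 0.002, -0.002]
contact_force: [-0.3, -0.5, 1.0]
opening: 1.003
finger_force: 0.0
```

Request:
play_rows(
  translation=[
    [0, 0, 0],
    [0, 0, 0],
    [0, 0, 0],
    [0, 0, 0],
    [0, 0, 0],
    [0, 0, 0],
    [0, 0, 0],
    [0, 0, 0],
    [0, 0, 0],
    [0, 0, 0],
  ],
  delta_rot=[
    [0, 0, -10.4],
    [0, 0, -10.4],
    [0, 0, -10.4],
    [0, 0, -10.4],
    [0, 0, -10.4],
    [0, 0, -10.4],
    [0, 0, -10.4],
    [0, 0, -10.4],
    [0, 0, -2.4],
    [0, 0, 0],
  ],
  grip=[1, 1, 1, 1, 1, 1, 1, 1, 1, 1],
)

```text
clock: 37.0
tool_pos: [0.6665, 0.063, 0.1992]
eef_rot: [0.022, 1.0, 0.0, -0.001]
contact_force: [-0.9, -0.5, 0.0]
opening: 1.001
finger_force: 0.0
```

Run:
```python
from h import *
cal=r.get_calibration('wrist'); im=snap('wrist','w8')
for s in r.silhouettes('wrist','rail_a'):
    m=s['pixels'].astype(np.float32)
    print(m.sum(),s['confidence'],fit('wrist',m,M['rail_a'],(.666,.064,-.037),cal))
go(.666,.064,.069,-.037); print(r.get_state()['q'].round(2))
```

```text
6269.0 0.8 (array([ 0.6692,  0.0625, -0.0515]), np.float64(0.038))
pos [0.6666 0.0635 0.1994] rot first(deg) [ 0.06 -0.08 -0.3 ] | then in turned tool axes [0.0006 0.0005 0.1304] rows 4 | unturned [0.0004 0.0003 0.1304]
[ 0.26  1.01 -0.89  1.48  0.85  1.06  0.7 ]
```

View pics/w8.png

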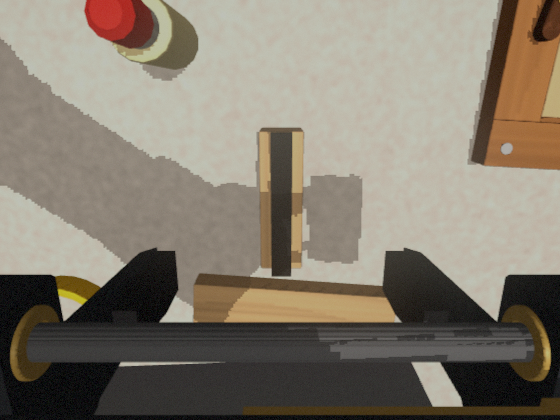

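The second rail is centred at (281,200), and the glue and batten are clear.

Request:
play_rows(
  translation=[
    [-0.002, -0.001, 0.04],
    [0, 0, 0.04],
    [0, 0, 0.03],
    [0, 0, 0.02],
    [0, 0, 0],
    [0, 0, 0],
    [0, 0, 0],
    [0, 0, 0],
    [0, 0, 0],
    [0, 0, 0],
    [0, 0, 0],
  ],
  delta_rot=[
    [0, 0, 0.3],
    [0, 0, 0],
    [0, 0, 0],
    [0, 0, 0],
    [0, 0, 0],
    [0, 0, 0],
    [0, 0, 0],
    [0, 0, 0],
    [0, 0, 0],
    [0, 0, 0],
    [0, 0, 0],
  ],
  grip=[1, 1, 1, 1, -1, -1, -1, -1, -1, -1, -1],
  squeeze=25,
)

```text
clock: 38.48
tool_pos: [0.6685, 0.063, 0.0695]
eef_rot: [0.023, 1.0, 0.001, -0.001]
contact_force: [-0.2, -0.1, 1.8]
opening: 0.334
finger_force: 25.0
```

Request:
play_rows(
  translation=[
    [0, 0, -0.03],
    [0, 0, -0.05],
    [0, 0, -0.05],
    [0.0047, -0.0374, 0],
    [0.0047, -0.0374, 0],
    [0.0047, -0.0374, 0],
    [0.0047, -0.0374, 0],
    [0.0047, -0.0374, 0],
    [0.0047, -0.0374, 0],
    [0.0047, -0.0374, 0],
    [0.0047, -0.0374, 0],
    [0.0047, -0.0374, 0],
    [0.0047, -0.0374, 0],
    [0, 0, 0],
  ],
  delta_rot=[
    [0, 0, 0],
    [0, 0, 0],
    [0, 0, 0],
    [0, 0, 0],
    [0, 0, 0],
    [0, 0, 0],
    [0, 0, 0],
    [0, 0, 0],
    [0, 0, 0],
    [0, 0, 0],
    [0, 0, 0],
    [0, 0, 0],
    [0, 0, 0],
    [0, 0, 0],
  ],
  grip=[-1, -1, -1, -1, -1, -1, -1, -1, -1, -1, -1, -1, -1, -1],
)

```text
clock: 40.22
tool_pos: [0.603, -0.3135, 0.1978]
eef_rot: [0.026, 1.0, -0.001, -0.002]
contact_force: [-0.6, 0.2, -0.8]
opening: 0.336
finger_force: 25.0
```

Request:
play_rows(
  translation=[
    [0, 0, 0],
    [0, 0, 0],
    [0, 0, 0],
    [0, 0, 0],
    [0, 0, 0],
    [0, 0, 0],
    [0, 0, 0],
    [0, 0, 0],
    [0, 0, 0],
    [0, 0, 0],
    [0, 0, 0],
  ],
  delta_rot=[
    [0, 0, 10.4],
    [0, 0, 10.4],
    [0, 0, 10.4],
    [0, 0, 10.4],
    [0, 0, 10.4],
    [0, 0, 10.4],
    [0, 0, 10.4],
    [0, 0, 10.4],
    [0, 0, 1.9],
    [0, 0, 0],
    [0, 0, 0],
  ],
  grip=[-1, -1, -1, -1, -1, -1, -1, -1, -1, -1, -1],
)

```text
clock: 41.6
tool_pos: [0.6047, -0.3084, 0.1988]
eef_rot: [0.692, 0.722, 0.0, -0.001]
contact_force: [-0.5, 0.0, -0.9]
opening: 0.339
finger_force: 25.0
```

Run:
```python
from h import *
go(.6045,-.3085,.0735,.039-np.pi/2); print(r.get_state()['q'].round(2))
cal=r.get_calibration('wrist'); im=snap('wrist','w9')
for n,x0 in dict(rail_a=(.5045,-.3125,-1.53),tin=(.5585,-.4134,0),jar=(.5505,-.2076,0)).items():
  for s in r.silhouettes('wrist',n):
    m=s['pixels'].astype(np.float32); print(n,m.sum(),s['confidence'],fit('wrist',m,M[n],x0,cal,.002))
```

```text
pos [ 0.6047 -0.3084  0.1988] rot first(deg) [-0.08 -0.12  0.18] | then in turned tool axes [-1.000e-04 -2.000e-04  1.253e-01] rows 4 | unturned [-0.0004  0.      0.1253]
[ 0.69  0.94 -0.59  1.46  0.59  0.93 -0.02]
rail_a 7958.0 0.72 (array([ 0.5056, -0.3139, -1.5309]), np.float64(0.033))
rail_a 17745.0 0.68 (array([ 0.5045, -0.3125, -1.53  ]), np.float64(1.0))
rail_a 991.0 0.44 (array([ 0.5045, -0.3125, -1.53  ]), np.float64(1.0))
tin 1072.0 0.59 (array([ 0.566 , -0.4973,  1.5444]), np.float64(0.719))
jar 9531.0 0.95 (array([ 0.553 , -0.2083,  0.0643]), np.float64(0.046))
```

View pics/w9.png

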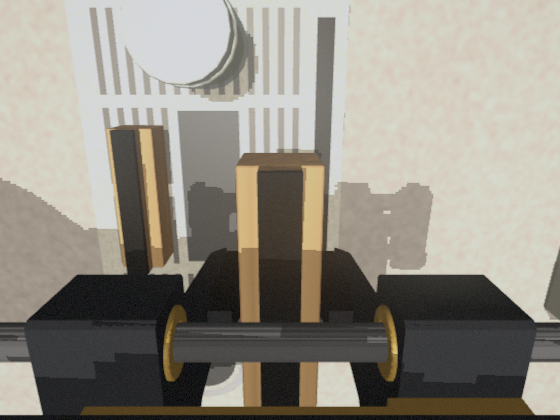

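The first rail stands at (138,195), square to the paper, and the jar is upright on it. Lowering the second rail.

Request:
play_rows(
  translation=[
    [0, 0, 0.04],
    [0, 0, 0.04],
    [0, 0, 0.03],
    [0, 0, 0.012],
    [0, 0, 0],
    [0, 0, 0.004],
    [0, 0, 0],
    [0, 0, 0],
    [0, 0, 0],
    [0, 0, 0],
    [0, 0, -0.03],
    [0, 0, -0.05],
    [0, 0, -0.06],
    [0, 0, 0],
  ],
  delta_rot=[
    [0, 0, 0],
    [0, 0, 0],
    [0, 0, 0],
    [0, 0, 0],
    [0, 0, 0],
    [0, 0, 0],
    [0, 0, 0],
    [0, 0, 0],
    [0, 0, 0],
    [0, 0, 0],
    [0, 0, 0],
    [0, 0, 0],
    [0, 0, 0],
    [0, 0, 0],
  ],
  grip=[-1, -1, -1, -1, -1, -1, -1, 0.2, 0.2, 0.2, 0.2, 0.2, 0.2, 0.2],
)

```text
clock: 43.55
tool_pos: [0.6077, -0.3091, 0.2186]
eef_rot: [0.693, 0.721, 0.003, 0.004]
contact_force: [-0.4, 0.4, 0.3]
opening: 0.599
finger_force: 0.0
```

Run:
```python
from h import *
cal=r.get_calibration('wrist'); im=snap('wrist','w10')
for s in r.silhouettes('wrist','rail_a'):
    m=s['pixels'].astype(np.float32)
    for x0 in ((.5056,-.3139,-1.53),(.6045,-.3085,-1.53)):
        f=fit('wrist',m,M['rail_a'],x0,cal,.002)
        if f[1]<.5: print(f,s['confidence'])
go(.5545,.3005,.21,-.09)
```

```text
(array([ 0.5054, -0.314 , -1.531 ]), np.float64(0.044)) 0.86
(array([ 0.6049, -0.3103, -1.5338]), np.float64(0.033)) 0.73
pos [ 0.6046 -0.3089  0.2133] rot first(deg) [-1.000e-02 -8.000e-02 -8.255e+01] | then in turned tool axes [0.1047 0.6024 0.0033] rows 16 | unturned [ 0.6109 -0.0256  0.0038]
```

Request:
play_rows(
  translation=[
    [0.0382, -0.0016, 0],
    [0.0382, -0.0016, 0],
    [0.0382, -0.0016, 0],
    [0.0382, -0.0016, 0],
    [0.0382, -0.0016, 0],
    [0.0382, -0.0016, 0],
    [0.0382, -0.0016, 0],
    [0.0382, -0.0016, 0],
    [0.0382, -0.0016, 0],
    [0.0382, -0.0016, 0],
    [0.0382, -0.0016, 0],
    [0.0382, -0.0016, 0],
    [0.0382, -0.0016, 0],
    [0.0382, -0.0016, 0],
    [0.0382, -0.0016, 0],
    [0.0382, -0.0016, 0],
    [0, 0, 0],
  ],
  delta_rot=[
    [0, 0, 0],
    [0, 0, 0],
    [0, 0, 0],
    [0, 0, 0],
    [0, 0, 0],
    [0, 0, 0],
    [0, 0, 0],
    [0, 0, 0],
    [0, 0, 0],
    [0, 0, 0],
    [0, 0, 0],
    [0, 0, 0],
    [0, 0, 0],
    [0, 0, 0],
    [0, 0, 0],
    [0, 0, 0],
    [0, 0, 0],
  ],
  grip=[0.2, 0.2, 0.2, 0.2, 0.2, 0.2, 0.2, 0.2, 0.2, 0.2, 0.2, 0.2, 0.2, 0.2, 0.2, 0.2, 0.2],
)

```text
clock: 45.78
tool_pos: [0.5522, 0.3047, 0.2122]
eef_rot: [0.691, 0.723, -0.001, -0.003]
contact_force: [-0.3, -0.1, -0.6]
opening: 0.6
finger_force: 0.0
```

Request:
play_rows(
  translation=[
    [0, 0, 0],
    [0, 0, 0],
    [0, 0, 0],
    [0, 0, 0],
    [0, 0, 0],
    [0, 0, 0],
    [0, 0, 0],
    [0, 0, 0],
    [0, 0, 0],
    [0, 0, 0],
  ],
  delta_rot=[
    [0, 0, -10.3],
    [0, 0, -10.3],
    [0, 0, -10.3],
    [0, 0, -10.3],
    [0, 0, -10.3],
    [0, 0, -10.3],
    [0, 0, -10.3],
    [0, 0, -10.3],
    [0, 0, 0],
    [0, 0, 0],
  ],
  grip=[0.2, 0.2, 0.2, 0.2, 0.2, 0.2, 0.2, 0.2, 0.2, 0.2],
)

```text
clock: 47.02
tool_pos: [0.5546, 0.2999, 0.213]
eef_rot: [0.048, 0.999, 0.0, -0.001]
contact_force: [1.5, 0.1, -0.0]
opening: 0.6
finger_force: 0.0
```

Run:
```python
from h import *
s=r.get_state();print(s['q'].round(2),s['opening']); snap('wrist','w11')
go(.5545,.3005,.111,-.09)
```

```text
[-0.13  0.94 -0.87  1.61  0.82  1.    0.21] 0.5997594348066114
pos [0.5546 0.3003 0.2133] rot first(deg) [ 0.02 -0.12 -0.3 ] | then in turned tool axes [1.000e-04 2.000e-04 1.023e-01] rows 3 | unturned [-1.000e-04  2.000e-04  1.023e-01]
```

View pics/w11.png

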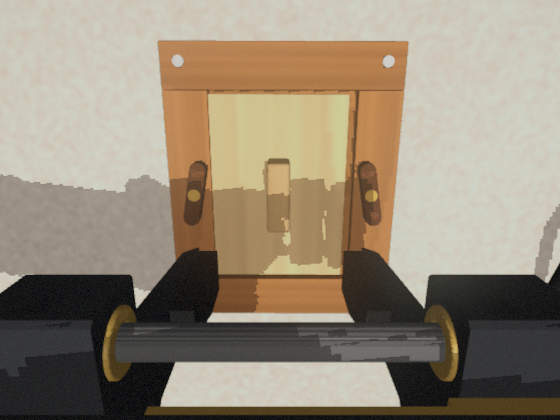

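Run:
```python
from h import *
g=pix2world('wrist',[[278.5,165],[278.5,231]],.044)[:,:2]; print(g.round(4),g.mean(0)); go(*g.mean(0),.087,-.09)
```

```text
[[0.5293 0.3006]
 [0.5764 0.296 ]] [0.55284867 0.29832209]
pos [0.5546 0.3003 0.2133] rot first(deg) [ 0.02 -0.12 -0.3 ] | then in turned tool axes [ 0.0015 -0.0021  0.1263] rows 4 | unturned [ 0.0013 -0.0021  0.1263]
```

Request:
play_rows(
  translation=[
    [0.001, -0.002, 0.04],
    [0, 0, 0.04],
    [0, 0, 0.03],
    [0, 0, 0.012],
    [0, 0, 0.004],
    [0, 0, 0],
    [0, 0, 0],
    [0, 0, 0],
    [0, 0, 0],
    [0, 0, 0],
    [0, 0, 0],
  ],
  delta_rot=[
    [0, 0, -0.3],
    [0, 0, 0],
    [0, 0, 0],
    [0, 0, 0],
    [0, 0, 0],
    [0, 0, 0],
    [0, 0, 0],
    [0, 0, 0],
    [0, 0, 0],
    [0, 0, 0],
    [0, 0, 0],
  ],
  grip=[0.2, 0.2, 0.2, 0.2, 0.2, -1, -1, -1, -1, -1, -1],
  squeeze=25,
)

```text
clock: 48.45
tool_pos: [0.5534, 0.2993, 0.0883]
eef_rot: [0.044, 0.999, 0.001, -0.0]
contact_force: [-0.6, -0.8, 4.4]
opening: 0.179
finger_force: 25.0
```

Request:
play_rows(
  translation=[
    [0, 0, -0.005],
    [0, 0, -0.01],
    [0, 0, -0.02],
    [0, 0, -0.04],
    [0, 0, -0.05],
    [0, 0, 0],
  ],
  delta_rot=[
    [0, 0, 0],
    [0, 0, 0],
    [0, 0, 0],
    [0, 0, 0],
    [0, 0, 0],
    [0, 0, 0],
  ],
  grip=[-1, -1, -1, -1, -1, -1],
)

```text
clock: 49.2
tool_pos: [0.5546, 0.3012, 0.2184]
eef_rot: [0.044, 0.999, 0.004, 0.002]
contact_force: [0.2, -0.0, -0.4]
opening: 0.179
finger_force: 25.0
```

Run:
```python
from h import *
s=r.get_state();print(s['q'].round(2),s['opening']); snap('wrist','w12'); snap('side','s12')
go(.555,-.312,.22,.037)
```

```text
[-0.13  0.93 -0.87  1.61  0.82  0.99  0.22] 0.17917614759031794
pos [0.5535 0.2988 0.214 ] rot first(deg) [ 0.09 -0.01 -7.12] | then in turned tool axes [ 0.0211 -0.6105 -0.006 ] rows 16 | unturned [-0.0547 -0.6084 -0.007 ]
```

View pics/s12.png

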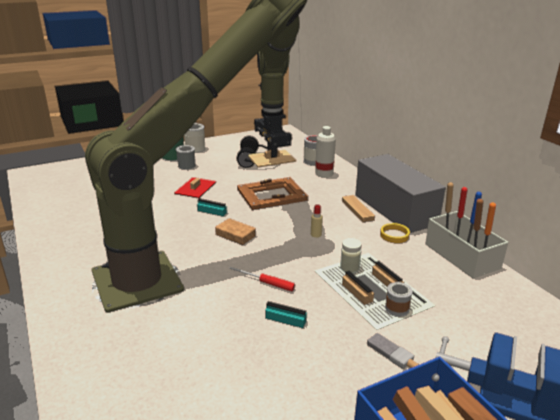

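The panel is lifted, and the rails, tin and jar stand on the paper. Carrying it over.

Request:
play_rows(
  translation=[
    [0, 0, 0],
    [0.0013, -0.038, 0],
    [0.0013, -0.038, 0],
    [0.0013, -0.038, 0],
    [0.0013, -0.038, 0],
    [0.0013, -0.038, 0],
    [0.0013, -0.038, 0],
    [0.0013, -0.038, 0],
    [0.0013, -0.038, 0],
    [0.0013, -0.038, 0],
    [0.0013, -0.038, 0],
    [0.0013, -0.038, 0],
    [0.0013, -0.038, 0],
    [0.0013, -0.038, 0],
    [0.0013, -0.038, 0],
    [0.0013, -0.038, 0],
    [0.0013, -0.038, 0],
    [0, 0, 0],
    [0, 0, 0],
  ],
  delta_rot=[
    [0, 0, -7.1],
    [0, 0, 0],
    [0, 0, 0],
    [0, 0, 0],
    [0, 0, 0],
    [0, 0, 0],
    [0, 0, 0],
    [0, 0, 0],
    [0, 0, 0],
    [0, 0, 0],
    [0, 0, 0],
    [0, 0, 0],
    [0, 0, 0],
    [0, 0, 0],
    [0, 0, 0],
    [0, 0, 0],
    [0, 0, 0],
    [0, 0, 0],
    [0, 0, 0],
  ],
  grip=[-1, -1, -1, -1, -1, -1, -1, -1, -1, -1, -1, -1, -1, -1, -1, -1, -1, -1, -1],
)

```text
clock: 51.68
tool_pos: [0.5543, -0.3083, 0.211]
eef_rot: [-0.019, 1.0, 0.002, -0.001]
contact_force: [-0.6, 0.5, -1.1]
opening: 0.178
finger_force: 25.0
```

Run:
```python
from h import *
go(.555,-.312,.120,.037); snap('wrist','w13')
```

```text
pos [ 0.5543 -0.3083  0.211 ] rot first(deg) [ 0.19 -0.17  0.03] | then in turned tool axes [-0.0005 -0.0037  0.091 ] rows 3 | unturned [-0.0008 -0.004   0.091 ]
```

View pics/w13.png

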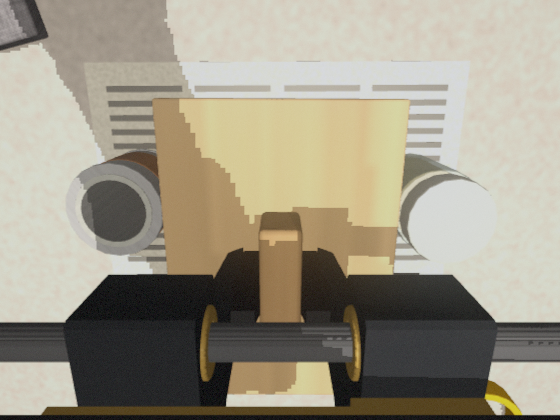

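The panel hangs level and square between the tin at (115,205) and the jar at (440,205). Lowering it onto the rails.

Request:
play_rows(
  translation=[
    [0, -0.004, 0.03],
    [0, 0, 0.03],
    [0, 0, 0.02],
    [0, 0, 0.006],
    [0, 0, 0.003],
    [0, 0, 0.002],
    [0, 0, 0.001],
    [0, 0, 0],
  ],
  delta_rot=[
    [0, 0, 0],
    [0, 0, 0],
    [0, 0, 0],
    [0, 0, 0],
    [0, 0, 0],
    [0, 0, 0],
    [0, 0, 0],
    [0, 0, 0],
  ],
  grip=[-1, -1, -1, -1, -1, -1, -1, -1],
)

```text
clock: 52.72
tool_pos: [0.555, -0.3133, 0.1203]
eef_rot: [-0.018, 1.0, 0.001, -0.0]
contact_force: [-0.9, -0.5, 0.1]
opening: 0.178
finger_force: 25.0
```

Request:
play_rows(
  translation=[
    [0, 0, 0.001],
    [0, 0, 0.001],
    [0, 0, 0],
    [0, 0, 0],
    [0, 0, 0],
    [0, 0, 0],
    [0, 0, -0.01],
    [0, 0, -0.03],
    [0, 0, -0.05],
    [0, 0, -0.04],
    [0, 0, 0],
    [0, 0, 0],
  ],
  delta_rot=[
    [0, 0, 0],
    [0, 0, 0],
    [0, 0, 0],
    [0, 0, 0],
    [0, 0, 0],
    [0, 0, 0],
    [0, 0, 0],
    [0, 0, 0],
    [0, 0, 0],
    [0, 0, 0],
    [0, 0, 0],
    [0, 0, 0],
  ],
  grip=[-1, -1, -1, 0, 0, 0, 0, 0, 0, 0, 0, 0],
)

```text
clock: 54.22
tool_pos: [0.5546, -0.3135, 0.2477]
eef_rot: [-0.018, 1.0, 0.001, -0.001]
contact_force: [0.5, -1.4, 0.8]
opening: 0.498
finger_force: 0.0
```

Run:
```python
from h import *
cal=r.get_calibration('wrist'); a=snap('wrist','w14')
for n,x0,mod in (('tin',(.5585,-.4134,0),M['tin']),('jar',(.5505,-.2076,0),M['jar']),('panel',(.555,-.312,.037),box(.14,.1,.042,.05))):
  for s in r.silhouettes('wrist',n)[:2]: print(n,s['confidence'],*fit('wrist',s['pixels'].astype(np.float32),mod,x0,cal,0 if n=='panel' else .002))
b=snap('side','s14'); cv2.imwrite('pics/f14.png',np.vstack([cv2.resize(a,(400,300)),cv2.resize(b[180:330,280:480],(400,300))]))
c=r.snapshot('top')
print([ (d['point'],d['confidence']) for n in('panel','glue') for d in r.look_for('top',n)])
```

```text
tin 0.73 [ 0.5583 -0.4136  0.092 ] 0.022
jar 0.89 [ 0.5503 -0.2115 -0.0959] 0.075
panel 0.72 [ 0.5551 -0.3142  0.0296] 0.035
[([0.5319, -0.296, 0.0515], 0.63), ([0.3265, 0.4659, 0.0034], 0.62), ([0.5458, -0.0014, 0.0689], 0.57)]
```

View pics/f14.png

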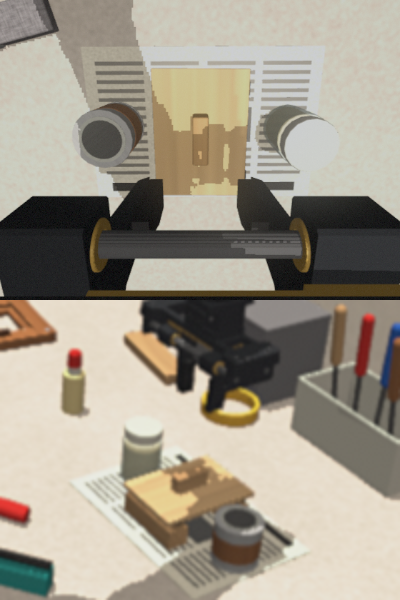

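The panel lies level on both rails, with the tin and jar clear of it on the paper and the glue where it was. Handing in.

```bash
python3 -c "
from plant import r
print(r.finish_job())"
```

```text
the job is handed in; nothing more can be done
None
```

I handed the job in at about 54 s: both buttons are turned aside and the panel lies level, grip block up, on the two rails mid-paper, with the tin to its right, the jar to its left and the glue untouched; the judge returned no verdict.

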